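# Find the stamped parcel and slide it into the out-tray

### The arm

A 6-joint arm with a two-finger parallel gripper is mounted at the origin on a cart in front of the work surface, level with it; the furniture and walls round the work are solid. World frame = base frame: x ahead of the robot, y to its left, z up, the work surface at z = 0. Lengths are in m, angles in rad, forces in N, time in s.
With the tool pointing down it reaches from about 0.225 to 0.875 m from the base axis. Payload 3.4 kg.
Tool frame: the origin (TCP) lies on the centre line of the jaws, within the pads' length; the fingertips stand 11 mm ahead of it and the grasp point (between the pads) lies 8 mm behind it; z points along the fingers, y is the line along which they close (so a half turn about z gives the same grasp; the last joint's range is limited). The gripper opens to 85 mm and grips with 20 to 120 N. Pads are 22 mm wide; open, the fingers measure 114 mm over their backs; the gripper's body (76 mm by 85 mm) begins 54 mm behind the grasp point. The pads swing forward as they close: fully open they stand 13 mm farther back than shut.
Start: joints at [-1.394, 0.276, 1.505, -0, 1.361, -0.121], TCP at [0.169, -0.55, 0.242] pointing down, gripper open.
Joint ranges: [-2.89, 2.89], [-0.75, 2.08], [0.22, 2.7], [-1.18, 4.32], [0.11, 2.71], [-2.7, 2.7]. Speed limits (rad/s): [2.57, 2.57, 3.14, 3.14, 3.14, 3.14].

### API

Orientations are given as a unit quaternion [w, x, y, z].
In Python, from rig import manip, eyes, job gives the robot as it stands.
- The arm moves only by the tool drive_tool, never from a script. Its argument "rows" is a list of rows, each a list of 3 entries, a list of its own where there are three numbers: the turn, a rotation vector about the world's x, y, z in rad, then the shift along the world's x, y, z in cm, then the finger opening in cm, from 0 to 8.54. A call has 1 to 8 rows; each row shifts and turns the commanded pose from where the row before left it; what a row does not reach is not made up. A row lasts 1/8 s, in which the tool goes at most 62.5 mm and 10.7 degrees, less where a joint would pass 70% of its speed; a pose out of reach is approached as far as the arm can. A call is refused whole if a number of a shift passes 6.25 or a number of a turn 0.188, either way. A call with a gripper value outside its range is refused whole. The fingers move at their own pace and stop on an object; "force" is the grip in N (left out, the last holds). Time passes only in rows, so rows that do not move let the fingers close. It gives the time, the measured TCP pose, the force, the opening and the grip force at its end, in the units of the state.
- manip.get_state(): the state, without advancing time (a new reading comes with each control period).
- eyes.get_image(name): name is "scene" or "top" or "wrist"; returns the picture (384x512x3 uint8, red, green, blue); there is no depth.
- eyes.get_calibration(name): a dict with "camera_matrix" (3x3 intrinsics, pixels), "view" (4x4, takes a point from world to camera coordinates). Camera axes: x right, y up, looking along -z (the intrinsics and any distortion apply to the point x, -y, -z); pixel columns grow to the right and rows downward; lengths in m; the calibration is good to about 2 mm. A picture is of the moment at which its call begins: read the wrist's pose just before it. get_calibration takes no time and is no camera call; for the wrist camera it gives the pose at the moment of the call.
- job.sign_off(): hands the job in; it is judged then, once.
The state is a dict: "clock": time; "qpos": joint angles; "qd": joint speeds; "effort": joint torques, N m; "position": TCP position; "ee_rot": TCP orientation; "contact_force": force on the tool from outside, world axes, zero at the start; "moment": the same for the moment, N m; "width": finger opening in m; "gripper_force": force on a finger pad.
Only numpy, scipy, OpenCV 4.12 (cv2) and the standard library are available. Lean on these libraries where they do the work, as an engineer would, in place of code of your own. Each camera call takes 0.05 s, during which the arm holds its last target. There are 200 camera calls.

### The job

Two small cartons, alike from above, stand on the desk in front of the open steel out-tray; one of them carries a round ink stamp underneath. Without gripping or lifting anything, tip both cartons over with your fingertips, away from you onto their backs, so that their undersides face you; when both lie so, push the stamped one along the desk, still lying on its back with the stamp to the front, into the empty bay of the tray until it is home and square against the rear wall. Leave the other carton lying where it fell and do not disturb the small things standing about.

Things in the scene. Friction and masses are not known exactly. Their poses are not given: they have to be found in the camera images.
- parcel_stamped: Stamped carton: brown cardboard, pale paper tape, standing 90 mm tall, 58 mm deep, 100 mm wide; loose, evenly filled, 0.15 to 0.3 kg. Origin at its centre, 45 mm up. Own x points from front face to back face (away from the robot at the start), y left along its width, z up to its top. The round dark stamp (double ring, tick), 55 mm across, is on the underside, out of sight until it is tipped.
- parcel_plain: Carton without a stamp, otherwise the same (size, weight range, origin, axes); only tape underneath. Pushed high on the front face, a carton tips about its rear bottom edge rather than sliding and goes over by itself past about 33 degrees. On its back it is 58 mm tall, 100 mm wide, 90 mm long, own x pointing down, underside to the robot.
- stamp_mark (a point): Centre of the round stamp, in the middle of the stamped carton's underside, 45 mm below its centre as it stands.
- out_tray: Dark steel out-tray fixed on the desk behind the cartons: two bays side by side, open to the front, walls 45 mm tall and 3 mm thick, no sill. Origin on the desk, mid-mouth of the empty right-hand bay; own x points into the bay, y left. Left-hand bay (y 63 to 163 mm) taken by a smaller carton, fixed, with the same sort of stamp facing out.
- bay_end (a point): Point on the desk at the middle of the empty bay's rear wall; axes as the tray's. The bay is 120 mm wide and 75 mm deep from mouth to rear wall, so a carton lying home in it stands 15 mm out of the mouth, its centre 45 mm before this point.
- wood_stamp: Bystander: turned wooden hand stamp standing on its 51 mm round foot, 68 mm tall; origin at the centre of its foot.
- tape_roll: Bystander: roll of striped paper tape lying flat, 50 mm across, 15 mm tall; origin at the centre of its underside.
- stapler_1: Bystander: small dark stapler, 132 mm long, 36 mm wide, 47 mm tall; origin at the centre of its underside.
Things that resemble listed ones, but are neither listed nor needed, are in the scene too. What is shaped like the parcel_stamped but yellow is not meant.

How it is judged:
By the outcome, as a careful person would: the job done as asked, in the order asked, and still so for the second after the job is handed in, with the robot touching nothing.
It also fails if it takes over 72 s, if anything falls off the work surface, if the arm or the gripper's body presses on something with over 40 N, if the wrist force passes 120 N, or if a joint passes its speed limit or range.

## Working session

There is one attempt and no reset: what is moved stays moved. The work goes in short steps, Python scripts to look and compute and a tool call to move; the robot and the scene stay as the last step left them, time stands still between calls to the robot, and variables do not carry over. Pictures are saved under pics/ and viewed, at most 10 in all, crops included, and the job is handed in when it is done.

Besides the shell and the picture viewer there is one more tool, called as name([rows], argument=value, ...), one row to a line, values as JSON. drive_tool: Moves the arm, as the interface text tells. Its arguments: {"type":"object","properties":{"rows":{"type":"array"},"force":{"type":"number"}},"required":["rows"]}

```bash
mkdir -p pics; cat > h.py <<'E'
import numpy as np, cv2
from rig import manip, eyes, job
def grab(n,f=None):
    c=eyes.get_calibration(n); im=eyes.get_image(n)
    if f: cv2.imwrite('pics/'+f,im[:,:,::-1])
    return im,c
def ray(c,u,v):
    K=np.array(c['camera_matrix']);V=np.array(c['view'])
    d=np.linalg.inv(K)@[u,v,1]; d=np.array([d[0],-d[1],-d[2]])
    R=V[:3,:3]; return -R.T@V[:3,3], R.T@d
def plane(c,u,v,z):
    o,d=ray(c,u,v); return o+d*(z-o[2])/d[2]
def proj(c,p):
    K=np.array(c['camera_matrix']);V=np.array(c['view'])
    q=V[:3,:3]@p+V[:3,3]; q=K@[q[0],-q[1],-q[2]]; return q[:2]/q[2]
E
python3 - <<'E'
from h import *
a,c=grab('top'); b,d=grab('scene')
cv2.imwrite('pics/top0.png',a[:,:,::-1]);cv2.imwrite('pics/sc0.png',b[:,:,::-1])
print(c,d,manip.get_state())
E
```

```text
{'camera_matrix': array([[420.9689276 ,   0.        , 255.17766556],
       [  0.        , 420.9689276 , 193.31269085],
       [  0.        ,   0.        ,   1.        ]]), 'view': array([[ 1.49526247e-02, -9.99887745e-01,  9.57051718e-04,
        -9.89598222e-02],
       [ 9.91595242e-01,  1.49516225e-02,  1.28511965e-01,
        -5.89703610e-01],
       [-1.28511849e-01, -9.72583261e-04,  9.91707497e-01,
        -1.14783898e+00],
       [ 0.00000000e+00,  0.00000000e+00,  0.00000000e+00,
         1.00000000e+00]])} {'camera_matrix': array([[480.20404992,   0.        , 261.77487293],
       [  0.        , 480.20404992, 195.9731119 ],
       [  0.        ,   0.        ,   1.        ]]), 'view': array([[-0.82579689, -0.56396162,  0.00260449,  0.45647454],
       [ 0.38670509, -0.56287034,  0.73050404, -0.34208474],
       [-0.41051025,  0.60425514,  0.68290341, -0.94492656],
       [ 0.        ,  0.        ,  0.        ,  1.        ]])} {'clock': 0.1, 'qpos': array([-1.39400236e+00,  2.76540047e-01,  1.50598590e+00,  1.50390807e-05,
        1.36069260e+00, -1.21039100e-01]), 'qd': array([ 1.92182000e-04, -1.44367982e-03, -3.47803887e-03, -8.51351075e-06,
       -5.70507604e-04,  7.84544584e-04]), 'effort': array([ 1.19382541e-03, -4.17700517e+01, -2.46405888e+01, -1.62769534e-04,
        5.87858274e-03,  2.09264840e-05]), 'position': array([ 0.16863416, -0.54925777,  0.24152968]), 'ee_rot': array([-8.12839096e-04,  9.88932316e-01,  1.48365138e-01, -1.53099787e-05]), 'contact_force': array([0.2479151 , 0.25629718, 0.73656188]), 'moment': array([-0.0145678 , -0.0022484 ,  0.00593302]), 'gripper_force': 0.0, 'width': 0.08527860845240358}
```

View pics/top0.png

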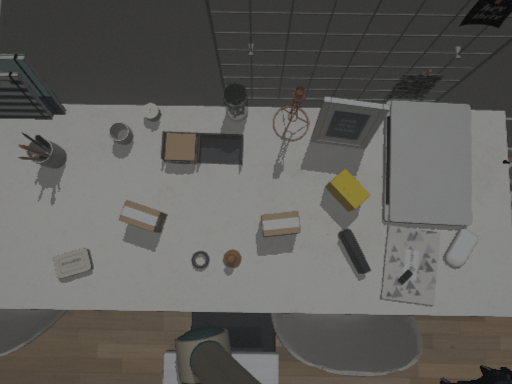

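View pics/sc0.png

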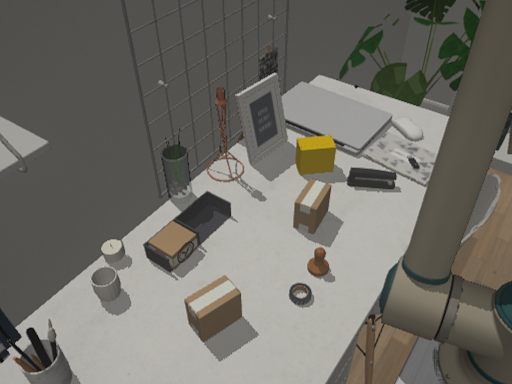

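The top view shows cartons at about (143,216) and (281,224), and the tray at (203,148) with its empty bay on the right. The wood stamp is at (232,259), the tape roll at (200,260) and the stapler at (354,251). Next I'll measure from enlarged crops.

```bash
python3 - <<'E'
from h import *
a,c=grab('top')
hsv=cv2.cvtColor(a,cv2.COLOR_RGB2HSV)
def pr(n,u,v,z): print(n,(plane(c,u,v,z)*1000).round(0))
for n,(x0,y0,x1,y1) in dict(A=(110,190,175,245),B=(255,200,310,250)).items():
    h=hsv[y0:y1,x0:x1]
    br=((h[...,1]>70)&(h[...,2]>85))
    br|=(h[...,2]>200)&(h[...,1]<0)
    m=cv2.morphologyEx(br.astype(np.uint8),cv2.MORPH_CLOSE,np.ones((13,13)))
    cs=max(cv2.findContours(m,0,2)[0],key=cv2.contourArea)
    r=cv2.minAreaRect(cs); bx=cv2.boxPoints(r)+[x0,y0]
    print(n,r[1])
    P=np.array([plane(c,*q,.09)*1000 for q in bx]);print(P.round(0),P.mean(0).round(0))
    print([np.linalg.norm(P[i]-P[i-1]).round(0) for i in range(4)])
for n,u,v,z in [('stamp',232,259,.04),('roll',200.5,260,.01),('stapler',354,251,.04),('yellow',348,190,.08)]: pr(n,u,v,z)
t=cv2.resize(a[115:280,105:305],None,fx=4,fy=4,interpolation=cv2.INTER_CUBIC)[:600]
# 4x crop too tall -> limit
cv2.imwrite('pics/crop.png',t[:,:,::-1])
E
```

```text
A (35.52129364013672, 20.080821990966797)
[[510. 273.  90.]
 [561. 258.  90.]
 [531. 166.  90.]
 [480. 182.  90.]] [520. 220.  90.]
[np.float64(96.0), np.float64(53.0), np.float64(96.0), np.float64(53.0)]
B (20.651838302612305, 35.34641647338867)
[[ 526. -108.   90.]
 [ 538. -202.   90.]
 [ 484. -209.   90.]
 [ 471. -115.   90.]] [ 505. -158.   90.]
[np.float64(55.0), np.float64(95.0), np.float64(55.0), np.float64(94.0)]
stamp [407. -29.  40.]
roll [402.  62.  10.]
stapler [ 434. -366.   40.]
yellow [ 599. -342.   80.]
```

View pics/crop.png

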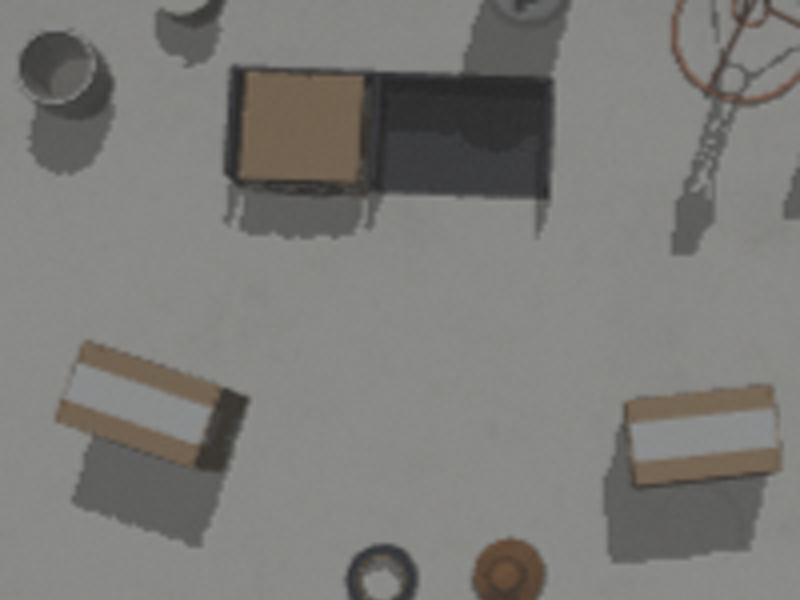

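The crop shows both cartons, the bay (crop x 380–546, y 77–195) and the bystanders. The measured tops are about 95×54 mm, close to the true 100×58 mm. Carton A is centred at (520,220) mm with yaw −18°, and carton B at (505,−158) with yaw +7°. I'll tip B first, with the jaw line along its width.

drive_tool([
  [[0,0,-0.021],[3.3,4.7,0],5],
  [[0,0,-0.021],[3.3,4.7,0],5],
  [[0,0,-0.021],[3.3,4.7,0],5],
  [[0,0,-0.021],[3.3,4.7,0],5],
  [[0,0,-0.021],[3.3,4.7,0],5],
  [[0,0,-0.021],[3.3,4.7,0],5],
  [[0,0,-0.021],[3.3,4.7,0],5],
  [[0,0,-0.021],[3.3,4.7,0],5],
])

```text
clock: 1.15
position: [0.4335, -0.172, 0.2423]
ee_rot: [0.0, 0.998, 0.064, 0.0]
contact_force: [0.1, -0.7, 0.2]
width: 0.0497
gripper_force: 0.0
```

```bash
python3 - <<'E'
from h import *
c=eyes.get_calibration('top')
for n,u,v,z in [('mouthL',378,192,0),('mouthR',548,198,0),('rearLtop',378,74,.045),('rearRtop',552,78,.045),('farLtop',235,67,.045)]:
    print(n,(plane(c,u/4+105-.4,v/4+115-.4,z)*1000).round(0))
s=manip.get_state();print(s['position'],s['ee_rot'],s['width'],s['contact_force'])
E
```

```text
mouthL [684.  76.   0.]
mouthR [682. -49.   0.]
rearLtop [761.  72.  45.]
rearRtop [760. -52.  45.]
farLtop [765. 175.  45.]
[ 0.43346482 -0.17204484  0.24231732] [2.10361316e-04 9.97920340e-01 6.44587662e-02 1.36120962e-04] 0.04970808145083778 [ 0.05938918 -0.65601993  0.19334349]
```

drive_tool([
  [[0,0,0],[0,0.5,-5.2],5],
  [[0,0,0],[0,0,-5.2],5],
  [[0,0,0],[0,0,-5.2],5],
  [[0,0,0],[0,0,0],5],
  [[0,0,0],[1.0,0.1,0],5],
  [[0,0,0],[1.0,0.1,0],5],
  [[0,0,0],[1.0,0.15,0],5],
  [[0,0,0],[1.0,0.15,0],5],
])

```text
clock: 2.15
position: [0.4736, -0.1638, 0.0872]
ee_rot: [0.0, 0.998, 0.065, 0.0]
contact_force: [-1.3, -0.5, 1.7]
width: 0.0499
gripper_force: 0.8
```

drive_tool([
  [[0,0,0],[1.0,0.13,0],5],
  [[0,0,0],[1.0,0.13,0],5],
  [[0,0,0],[1.0,0.13,0],5],
  [[0,0,0],[1.0,0.13,0],5],
  [[0,0,0],[0,0,0],5],
])

```text
clock: 2.78
position: [0.5137, -0.1585, 0.0862]
ee_rot: [0.0, 0.998, 0.065, 0.0]
contact_force: [-0.5, 0.1, 0.3]
width: 0.0504
gripper_force: 0.0
```

```bash
python3 - <<'E'
from h import *
a,c=grab('scene','s1.png'); s=manip.get_state();print(s['position'],s['contact_force'])
E
```

```text
[ 0.5129689  -0.15840227  0.08610177] [-0.00965203 -0.46362348 -0.32358446]
```

View pics/s1.png

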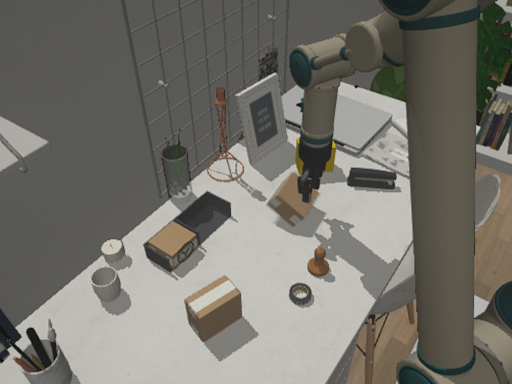

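B is mid-fall at (293,200), falling away from the robot. I'll lift and move over to A.

drive_tool([
  [[0,0,0],[-1.0,0,4],5],
  [[0,0,0],[-1.5,0,5],5],
  [[0,0,-0.075],[-0.5,6.0,0],5],
  [[0,0,-0.075],[-0.5,6.0,0],5],
  [[0,0,-0.075],[-0.5,6.0,0],5],
  [[0,0,-0.075],[-0.5,6.0,0],5],
  [[0,0,-0.075],[-0.5,6.0,0],5],
  [[0,0,-0.07],[-0.5,6.0,0],5],
])

```text
clock: 3.82
position: [0.457, 0.203, 0.1764]
ee_rot: [0.0, 0.987, -0.158, 0.0]
contact_force: [0.8, 0.5, 0.4]
width: 0.0505
gripper_force: 0.0
```

drive_tool([
  [[0,0,0],[0,4.0,0],5],
  [[0,0,0],[0,0,-4.5],5],
  [[0,0,0],[0,0,-4.5],5],
  [[0,0,0],[0,0,0],5],
])

```text
clock: 4.32
position: [0.4544, 0.2403, 0.0836]
ee_rot: [0.002, 0.988, -0.157, -0.004]
contact_force: [-0.5, 0.1, 0.6]
width: 0.05
gripper_force: 0.0
```

drive_tool([
  [[0,0,0],[0.95,-0.3,0],5],
  [[0,0,0],[0.95,-0.3,0],5],
  [[0,0,0],[0.95,-0.3,0],5],
  [[0,0,0],[0.95,-0.3,0],5],
  [[0,0,0],[0.95,-0.3,0],5],
  [[0,0,0],[0.95,-0.3,0],5],
  [[0,0,0],[0.95,-0.3,0],5],
  [[0,0,0],[0.95,-0.3,0],5],
])

```text
clock: 5.32
position: [0.5345, 0.2172, 0.0861]
ee_rot: [0.0, 0.988, -0.157, 0.0]
contact_force: [-0.1, -0.8, -0.5]
width: 0.0502
gripper_force: 0.0
```

drive_tool([
  [[0,0,0],[0,0,0],5],
  [[0,0,0],[-1.5,0.5,4],5],
  [[0,0,0],[-2,0.5,5],5],
  [[0,0,0],[-5,0,3],5],
  [[0,0,0],[-5,0,0],5],
])

```text
clock: 5.95
position: [0.3988, 0.2282, 0.2088]
ee_rot: [-0.001, 0.988, -0.157, 0.002]
contact_force: [-0.2, 0.8, -0.2]
width: 0.0502
gripper_force: 0.0
```

```bash
python3 - <<'E'
from h import *
a,c=grab('scene'); b,d=grab('top'); s=manip.get_state();print(s['position'],s['contact_force'])
A=cv2.resize(a[130:350,130:360],None,fx=1.7,fy=1.7); B=cv2.resize(b[120:280,100:310],None,fx=1.9,fy=1.9)
h=max(A.shape[0],B.shape[0])
pad=lambda x:cv2.copyMakeBorder(x,0,h-x.shape[0],0,0,0)
cv2.imwrite('pics/s2.png',np.hstack([pad(A),pad(B)])[:,:,::-1])
cv2.imwrite('/tmp/t.png',b[:,:,::-1])
E
```

```text
[0.39257917 0.22683514 0.20658086] [-0.21811367  0.27554189 -0.36852937]
```

View pics/s2.png

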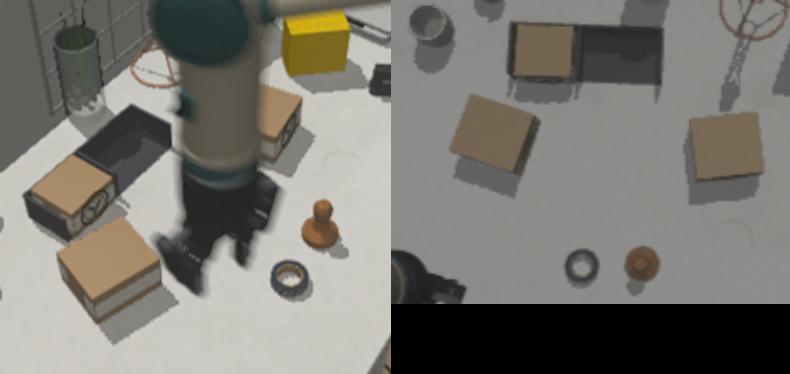

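Both cartons are on their backs. B, on the right, shows the dark ring at crop (286,135), so it is the stamped one. A shows only tape. Next I'll measure B where it lies.

```bash
cat >> h.py <<'E'
def box(b,c,roi,z=.058):
    x0,y0,x1,y1=roi; h=cv2.cvtColor(b[y0:y1,x0:x1],cv2.COLOR_RGB2HSV)
    m=((h[...,1]>60)&(h[...,2]>85)).astype(np.uint8)
    m=cv2.morphologyEx(m,cv2.MORPH_OPEN,np.ones((3,3)))
    cs=max(cv2.findContours(m,0,2)[0],key=cv2.contourArea)
    P=np.array([plane(c,*(q+[x0,y0]),z)[:2]*1000 for q in cv2.boxPoints(cv2.minAreaRect(cs))])
    e=P[1]-P[0]; yaw=(np.degrees(np.arctan2(e[1],e[0]))+45)%90-45
    print('centre',P.mean(0).round(0),'yaw',yaw.round(1),'corners',P.round(0).tolist(),'sides',[np.linalg.norm(P[i]-P[i-1]).round(0) for i in (1,2)])
E
python3 - <<'E'
from h import *
b,c=grab('top')
box(b,c,(245,160,315,225)); box(b,c,(125,160,190,225))
E
```

```text
centre [ 581. -148.] yaw 7.3 corners [[619.0, -95.0], [631.0, -192.0], [544.0, -201.0], [532.0, -106.0]] sides [np.float64(97.0), np.float64(88.0)]
centre [595. 194.] yaw -17.0 corners [[569.0, 254.0], [653.0, 228.0], [621.0, 134.0], [537.0, 161.0]] sides [np.float64(88.0), np.float64(99.0)]
```

drive_tool([
  [[0,0,0.15],[2,-4.7,0],5],
  [[0,0,0.15],[2,-4.7,0],5],
  [[0,0,0.15],[2,-4.7,0],5],
  [[0,0,0.15],[2,-4.7,0],5],
  [[0,0,0.15],[2,-4.7,0],5],
  [[0,0,0.15],[2,-4.7,0],5],
  [[0,0,0.15],[2,-4.7,0],5],
  [[0,0,0.15],[2,-4.7,0],5],
])

```text
clock: 7.1
position: [0.5602, -0.151, 0.2057]
ee_rot: [0.0, 0.903, 0.43, 0.0]
contact_force: [0.6, -0.4, 0.4]
width: 0.0494
gripper_force: 0.0
```

drive_tool([
  [[0,0,0.167],[1,-2.0,0],5],
  [[0,0,0.167],[1,-2,0],5],
  [[0,0,0.167],[0.8,-2,0],5],
  [[0,0,0.167],[0.5,-2,0],5],
  [[0,0,0],[0,0,0],5],
])

```text
clock: 7.72
position: [0.5925, -0.2304, 0.2053]
ee_rot: [-0.0, 0.715, 0.699, -0.0]
contact_force: [-1.1, -0.0, -0.1]
width: 0.05
gripper_force: 0.0
```

```bash
python3 - <<'E'
from h import *
s=manip.get_state();print(s['position'],s['ee_rot'],s['qpos']);
from scipy.spatial.transform import Rotation as R
w,x,y,z=s['ee_rot'];M=R.from_quat([x,y,z,w]).as_matrix();print(M.round(3), np.degrees(np.arctan2(M[1,1],M[0,1])))
E
```

```text
[ 0.59251516 -0.23043639  0.20528129] [-1.57217046e-05  7.14832880e-01  6.99295311e-01 -1.43682099e-04] [-4.80145043e-01  3.87938857e-01  1.42833840e+00 -2.71466007e-04
  1.32543466e+00 -4.58105202e-01]
[[ 0.022  1.    -0.   ]
 [ 1.    -0.022 -0.   ]
 [-0.    -0.    -1.   ]] -1.259011966673178
```

drive_tool([
  [[0,0,0],[-0.7,0,-5],5],
  [[0,0,0],[0,0,-5],5],
  [[0,0,0],[0,0,-5],5],
  [[0,0,0],[0,0,-2.2],5],
  [[0,0,0],[0,1,0],5],
  [[0,0,0],[0,1,0],5],
  [[0,0,0],[0,1,0],5],
  [[0,0,0],[0,1,0],5],
])

```text
clock: 8.72
position: [0.5854, -0.1881, 0.0357]
ee_rot: [0.001, 0.713, 0.701, 0.0]
contact_force: [-0.5, -2.1, 1.1]
width: 0.0501
gripper_force: 0.8
```

drive_tool([
  [[0,0,0],[0,1,0],5],
  [[0,0,0],[0,1,0],5],
  [[0,0,0],[0,1,0],5],
  [[0,0,0],[0,1,0],5],
  [[0,0,0],[0,1,0],5],
  [[0,0,0],[0,1,0],5],
  [[0,0,0],[0,1,0],5],
  [[0,0,0],[0,1,0],5],
])

```text
clock: 9.72
position: [0.5846, -0.1078, 0.0343]
ee_rot: [-0.0, 0.713, 0.701, -0.0]
contact_force: [0.3, -1.3, 1.8]
width: 0.05
gripper_force: 0.9
```

```bash
python3 - <<'E'
from h import *
b,c=grab('top','t3.png'); s=manip.get_state();print(s['position'],s['contact_force'],s['ee_rot'])
box(b,c,(195,165,300,235))
E
```

```text
[ 0.58431726 -0.1063937   0.03415727] [ 0.72231748 -0.91902476 -0.64500726] [-7.80553107e-04  7.13387195e-01  7.00769584e-01  3.02262415e-04]
centre [567. -57.] yaw -20.5 corners [[545.0, -22.0], [608.0, -45.0], [589.0, -92.0], [527.0, -69.0]] sides [np.float64(67.0), np.float64(51.0)]
```

View pics/t3.png

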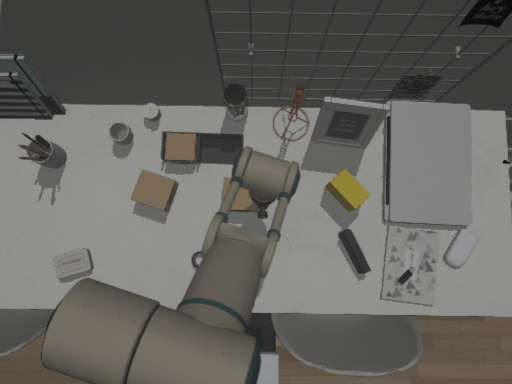

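The arm hides most of B. Its left edge is at u≈222, which puts y near −10 mm, so about 7 cm remains. I'll push 6.5 cm, then back off and measure.

drive_tool([
  [[0,0,0],[0,1,0],5],
  [[0,0,0],[0,1,0],5],
  [[0,0,0],[0,1,0],5],
  [[0,0,0],[0,1,0],5],
  [[0,0,0],[0,1,0],5],
  [[0,0,0],[0,0.9,0],5],
  [[0,0,0],[0,0.6,0],5],
  [[0,0,0],[0,0,0],5],
])

```text
clock: 10.78
position: [0.5847, -0.0429, 0.0344]
ee_rot: [-0.0, 0.713, 0.701, 0.0]
contact_force: [0.4, -0.4, 0.8]
width: 0.0502
gripper_force: 0.0
```

drive_tool([
  [[0,0,0],[0,-2,0],5],
  [[0,0,0],[0,-5,2],5],
  [[0,0,0],[0,-6,0],5],
  [[0,0,0],[0,-6,0],5],
  [[0,0,0],[0,0,5],5],
  [[0,0,0],[0,0,5],5],
])

```text
clock: 11.52
position: [0.5836, -0.2365, 0.1546]
ee_rot: [-0.001, 0.715, 0.699, -0.0]
contact_force: [0.2, 0.2, -0.1]
width: 0.05
gripper_force: 0.0
```

```bash
python3 - <<'E'
from h import *
b,c=grab('top'); s=manip.get_state();print(s['position'],s['contact_force'])
box(b,c,(190,167,300,235))
cv2.imwrite('pics/t4.png',cv2.resize(b[115:280,105:305],None,fx=3.5,fy=3.5,interpolation=2)[:,:,::-1])
E
```

```text
[ 0.58749396 -0.23792232  0.16283671] [ 2.0558009  -0.21485481  4.7528166 ]
centre [587.  17.] yaw 0.9 corners [[629.0, 67.0], [631.0, -31.0], [544.0, -32.0], [543.0, 64.0]] sides [np.float64(97.0), np.float64(87.0)]
```

View pics/t4.png

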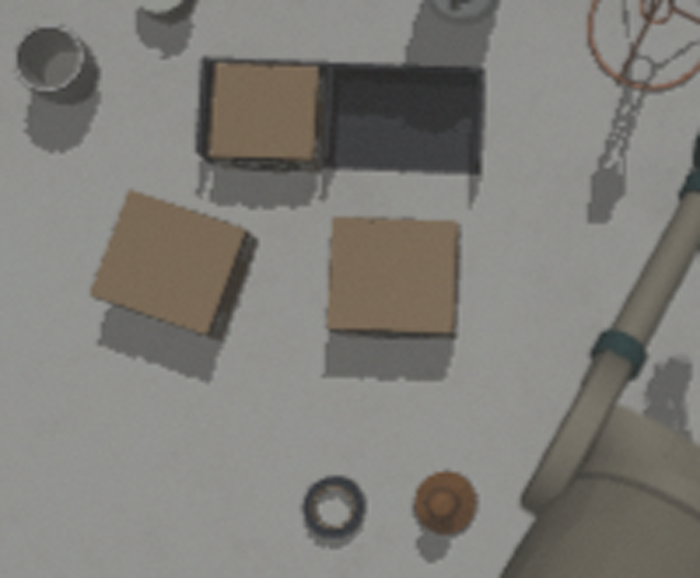

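B now lies square at (587,17) mm with yaw about 0°, and the bay centre is at y≈12 with yaw about −1°. Next I'll go to B's front and push it in with two fingertips.

drive_tool([
  [[0,0,-0.18],[-1.2,3.2,0],5],
  [[0,0,-0.18],[-1.2,3.2,0],5],
  [[0,0,-0.18],[-1.2,3.2,0],5],
  [[0,0,-0.18],[-1.2,3.2,0],5],
  [[0,0,-0.18],[-1.2,3.2,0],5],
  [[0,0,-0.18],[-1.2,3.2,0],5],
  [[0,0,-0.18],[-1.2,3.2,0],5],
  [[0,0,-0.18],[-1.2,3.2,0],5],
])

```text
clock: 12.58
position: [0.4885, 0.0221, 0.1544]
ee_rot: [0.0, 0.999, 0.053, 0.0]
contact_force: [1.1, 0.4, -0.2]
width: 0.0504
gripper_force: 0.0
```

drive_tool([
  [[0,0,-0.126],[0.4,-0.3,0],5],
  [[0,0,0],[0,0,-4],5],
  [[0,0,0],[0,0,-4],5],
  [[0,0,0],[0,0,-4],5],
  [[0,0,0],[0,0,0],5],
])

```text
clock: 13.2
position: [0.4904, 0.0186, 0.0321]
ee_rot: [-0.0, 1.0, -0.007, -0.003]
contact_force: [0.0, -0.1, 0.8]
width: 0.05
gripper_force: 0.0
```

drive_tool([
  [[0,0,0],[1,0,0],5],
  [[0,0,0],[1,0,0],5],
  [[0,0,0],[1,0,0],5],
  [[0,0,0],[1,0,0],5],
  [[0,0,0],[1,-0.06,0],5],
  [[0,0,0],[1,-0.06,0],5],
  [[0,0,0],[1,-0.06,0],5],
  [[0,0,0],[1,-0.06,0],5],
])

```text
clock: 14.2
position: [0.5733, 0.017, 0.0342]
ee_rot: [0.0, 1.0, -0.007, -0.0]
contact_force: [-1.4, -0.0, 1.3]
width: 0.0502
gripper_force: 0.9
```

```bash
python3 - <<'E'
from h import *
b,c=grab('top'); d,e=grab('scene'); s=manip.get_state();print(s['position'],s['contact_force'])
cv2.imwrite('pics/t5.png',np.hstack([cv2.resize(x,None,fx=3.2,fy=3.2,interpolation=2) for x in (b[125:245,145:265],d[165:285,140:260])])[:,:,::-1])
E
```

```text
[0.57489029 0.01685324 0.03437843] [-0.35696796  0.54919814 -0.28275889]
```

View pics/t5.png

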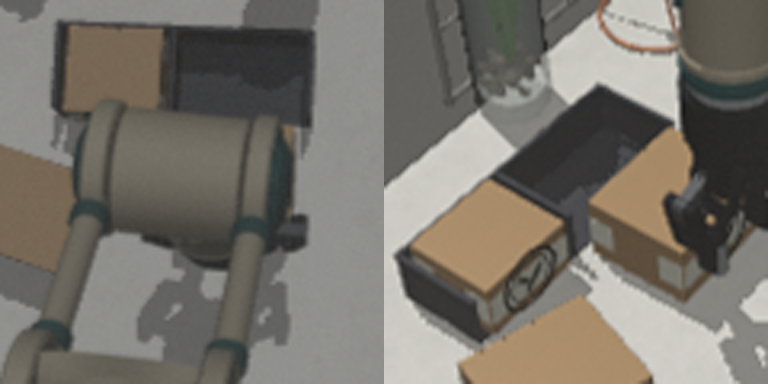

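The scene view shows the stamped carton entering to the right of the divider, with its rear-left corner at crop (590,200). I'll continue, watching the force.

drive_tool([
  [[0,0,0],[1,-0.06,0],5],
  [[0,0,0],[1,-0.06,0],5],
  [[0,0,0],[1,-0.06,0],5],
  [[0,0,0],[1,-0.04,0],5],
])

```text
clock: 14.8
position: [0.6135, 0.0148, 0.0343]
ee_rot: [0.0, 1.0, -0.007, 0.0]
contact_force: [-1.7, -0.7, -0.3]
width: 0.0499
gripper_force: 0.5
```

drive_tool([
  [[0,0,0],[1,0,0],5],
  [[0,0,0],[1,0,0],5],
  [[0,0,0],[0.8,0,0],5],
  [[0,0,0],[0.5,0,0],5],
  [[0,0,0],[0,0,0],5],
])

```text
clock: 15.42
position: [0.6465, 0.0149, 0.0344]
ee_rot: [0.0, 1.0, -0.007, 0.001]
contact_force: [1.1, 0.1, 0.6]
width: 0.05
gripper_force: 0.0
```

drive_tool([
  [[0,0,0],[0.4,0,0],5],
  [[0,0,0],[0.3,0,0],5],
  [[0,0,0],[0.2,0,0],5],
])

```text
clock: 15.8
position: [0.6546, 0.0149, 0.0344]
ee_rot: [0.0, 1.0, -0.007, -0.0]
contact_force: [-2.2, 0.0, 1.3]
width: 0.0504
gripper_force: 1.0
```

drive_tool([
  [[0,0,0],[0.2,0,0],5],
  [[0,0,0],[0.1,0,0],5],
])

```text
clock: 16.05
position: [0.6569, 0.0149, 0.0343]
ee_rot: [0.0, 1.0, -0.007, -0.001]
contact_force: [-3.4, -0.4, 3.1]
width: 0.0502
gripper_force: 2.3
```

drive_tool([
  [[0,0,0],[0.1,0,0],5],
  [[0,0,0],[0.1,0,0],5],
])

```text
clock: 16.3
position: [0.6569, 0.0149, 0.0342]
ee_rot: [0.0, 1.0, -0.007, -0.003]
contact_force: [-9.3, 0.7, 6.8]
width: 0.0502
gripper_force: 4.4
```

It has stopped at 0.657, right at the predicted home position, and the force is rising. One small extra press to seat it, then retreat.

drive_tool([
  [[0,0,0],[0.1,0,0],5],
  [[0,0,0],[0,0,0],5],
])

```text
clock: 16.55
position: [0.6569, 0.015, 0.0343]
ee_rot: [-0.0, 1.0, -0.007, -0.004]
contact_force: [-9.6, 0.7, 6.2]
width: 0.0501
gripper_force: 4.8
```

drive_tool([
  [[0,0,0],[-0.5,0,0],5],
  [[0,0,0],[-3,0,0],5],
  [[0,0,0],[-5,0,2],5],
  [[0,0,0],[-3,0,5],5],
  [[0,0,0],[-1,-3,5],5],
  [[0,0,0],[-2,-5.5,2],5],
  [[0,0,0],[-2,-5.5,0],5],
  [[0,0,0],[-2,-5.5,0],5],
])

```text
clock: 17.55
position: [0.4765, -0.1823, 0.1754]
ee_rot: [0.001, 1.0, -0.006, 0.002]
contact_force: [0.0, 0.1, 0.4]
width: 0.0502
gripper_force: 0.0
```

drive_tool([
  [[0,0,0],[-1,-6,0],5],
  [[0,0,0],[-1,-6,0],5],
  [[0,0,0],[0,-6,0],5],
  [[0,0,0],[0,-6,0],5],
  [[0,0,0],[0,0,0],5],
])

```text
clock: 18.18
position: [0.4562, -0.4259, 0.174]
ee_rot: [0.002, 1.0, -0.009, 0.001]
contact_force: [-0.6, -0.3, 0.2]
width: 0.0503
gripper_force: 0.0
```

```bash
python3 - <<'E'
from h import *
b,c=grab('top'); d,e=grab('scene'); s=manip.get_state();print(s['clock'],s['position'],s['contact_force'])
box(b,c,(197,125,260,190)); box(b,c,(125,160,190,225))
cv2.imwrite('pics/t6.png',np.hstack([cv2.resize(x,None,fx=2.4,fy=2.4,interpolation=2) for x in (b[120:280,110:270],d[165:325,140:300])])[:,:,::-1])
E
```

```text
18.275 [ 0.45581491 -0.42080051  0.17388246] [-0.30827516 -0.06570089  0.45561896]
centre [712.  12.] yaw -0.4 corners [[669.0, 61.0], [757.0, 61.0], [755.0, -38.0], [667.0, -37.0]] sides [np.float64(88.0), np.float64(99.0)]
centre [595. 194.] yaw -17.0 corners [[569.0, 254.0], [654.0, 228.0], [621.0, 134.0], [537.0, 161.0]] sides [np.float64(89.0), np.float64(99.0)]
```

View pics/t6.png

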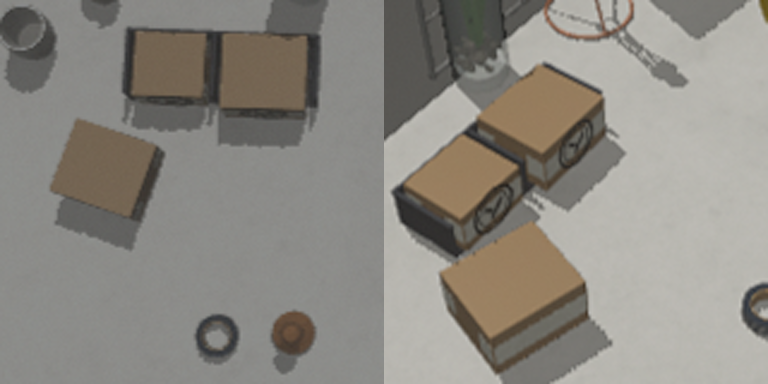

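The final views show the stamped carton home and square in the right-hand bay, at (712,12) mm with yaw −0.4° and its stamp to the front. The plain carton hasn't moved from where it fell, and the tape roll and wood stamp stand as before.

```bash
python3 -c "
from rig import job; print(job.sign_off())"
```

```text
the job is handed in; nothing more can be done
None
```

The job is handed in: both cartons were tipped onto their backs, the stamped one is home and square in the empty bay with its stamp facing front, the plain one lies where it fell, and no bystander was touched.

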